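Make up the power-cut kit and the paint touch-up kit

ROBOT

A 7-joint arm with a two-finger parallel gripper is mounted at the origin on the work surface. World frame = base frame: x ahead of the robot, y to its left, z up, the work surface at z = 0. Lengths are in mm, angles in degrees, forces in N, time in s.
With the tool pointing down it reaches from about 425 to 950 mm from the base axis. Payload 4.7 kg.
Tool frame: the origin (TCP) lies at the very end of the fingers, on their centre line; the grasp point (between the pads) lies 19 mm behind it; z points along the fingers, y is the line along which they close (so a half turn about z gives the same grasp; the last joint's range is limited). The gripper opens to 87 mm and grips with 3 to 60 N. Pads are 19 mm wide; open, the fingers measure 117 mm over their backs; the gripper's body (75 mm by 190 mm) begins 51 mm behind the grasp point.
Start: joints at [-75.911, 26.849, -2.785, 87.806, 1.381, 65.374, -4.715], TCP at [183.122, 649.706, 195.173] pointing down, gripper open.
Joint ranges: [-148.3, 148.3], [-19.14, 114.17], [-79.39, 73.82], [5.75, 140.21], [-59.74, 239.74], [12.07, 113.84], [-152.46, 152.46]. Speed limits (degrees/s): [147.25, 147.25, 180, 180, 180, 180, 180].

INTERFACE

Orientations are given as a 3x3 rotation matrix whose columns are the frame's x, y, z axes.
In Python, from cell import sense, capture, calibration, hand_in, find_in, trace gives the robot as it stands.
- The arm moves only by the tool send_rows, never from a script. Its argument "targets" is a list that holds one entry, the list of rows, each a list of 5 numbers: the shift along the tool's x, y, z in m, then the turn about the tool's z in degrees, then the finger opening in m, from 0 to 0.087. In form: [[[x, y, z, roll, fingers], ...]]. A call has 1 to 20 rows; each row shifts and turns the commanded pose from where the row before left it, along the tool's axes as they then stand; what a row does not reach is not made up. A row lasts 1/8 s, in which the tool goes at most 62.5 mm and 10.7 degrees, less where a joint would pass 70% of its speed; a pose out of reach is approached as far as the arm can. A call is refused whole if a number of a shift passes 0.0625 or a number of a turn 10.7, either way. A call with a gripper value outside its range is refused whole. The fingers move at their own pace and stop on an object; "squeeze" is the grip in N (left out, the last holds). Time passes only in rows, so rows that do not move let the fingers close. It gives the time, the measured TCP pose, the force, the opening and the grip force at its end, in the units of the state.
- sense(): the state, without advancing time (a new reading comes with each control period).
- capture(name): name is "scene" or "top" or "wrist"; returns the picture (400x640x3 uint8, red, green, blue); there is no depth.
- calibration(name): a dict with "mtx" (3x3 intrinsics, pixels), "k1" (the pictures are not rectified: a ray, as slopes to the right and down, at radius r is drawn at 1 + k1 r^2 times it, then the intrinsics apply), "world_to_cam" (4x4, takes a point from world to camera coordinates). Camera axes: x right, y down, z forward; pixel columns grow to the right and rows downward; lengths in mm; the calibration is good to about 2 mm. A picture is of the moment at which its call begins: read the wrist's pose just before it. calibration takes no time and is no camera call; for the wrist camera it gives the pose at the moment of the call.
- hand_in(): hands the job in; it is judged then, once.
Trained networks look in the newest picture that a camera, given by its name, has taken for a name from the list of things; names that differ only in an ending like _2 or _b are one class to them, and where a whole thing is asked for, a point or a joint stands for the part that bears it (a point fixed in the world has none). Each returns a list of dicts, best first, with "conf" (0 to 1); they miss things now and then, are a little off and sometimes report something else, mostly with a low value. They report only what shows in the picture. A call takes as long as a camera call. They do not tell look-alikes from the thing itself.
- find_in(camera, query): "position" ([x, y, z] in mm, in world coordinates, good to about 4 mm: the middle of the surface that is visible of it).
- trace(camera, query): "region" (400x640 bool, what is visible of it).
The state is a dict: "t": time; "qpos": joint angles; "joint_vel": joint speeds; "joint_torque": joint torques, N m; "ee_pos": TCP position; "ee_rot": TCP orientation; "contact_force": force on the tool from outside, world axes, zero at the start; "wrist_torque": the same for the moment, N m; "gripper_width": opening from 0.0 (shut) to 1.0 (fully open); "grasp_force": force on a finger pad.
Only numpy, scipy, OpenCV 4.12 (cv2) and the standard library are available. Lean on these libraries where they do the work, as an engineer would, in place of code of your own. Each camera call takes 0.05 s, during which the arm holds its last target. There are 200 camera calls.

TASK

Make up two kits for the store cupboard. Power-cut kit, in the wooden three-compartment box: stand the torch upright in the narrow end compartment, stand the candle upright in the middle one and lay the matchbox flat in the wide end one; paint touch-up kit, in the cardboard two-compartment tray: stand the small paint tin upright in the square compartment and lay the paint brush flat in the long one. Everything rests on the floor of its compartment; leave the big paint tin, the tape roll and the scrubbing brush where they are.

Things in the scene. Friction and masses are not known exactly. Their poses are not given: they have to be found in the camera images.
- torch_mid (a point): Black torch standing upright on its tail, lens up, 90 mm high, 110 g: a straight tube 32 mm across (33 over the bright lens ring at the top). The point is on its axis half-way up (45 mm above its underside); z points up.
- candle_mid (a point): Cream pillar candle with a short wick, standing upright, 50 mm across and 80 mm high (wick tip 91 mm), 140 g. The point is on its axis half-way up (40 mm above its underside); z points up.
- matchbox_mid (a point): Small plain matchbox lying flat, 36 mm (its x) by 54 mm (its y) by 16 mm high, dark striking strips on the two long sides, 20 g. The point is its centre, 8 mm above its underside; z points up.
- small_tin_mid (a point): Small round paint tin with a press lid, paper label without print, standing upright, 60 mm across its rims (body 58 mm) and 68 mm high, 220 g. The point is on its axis half-way up (34 mm above its underside); z points up.
- paint_brush_mid (a point): Flat paint brush lying flat, 170 mm long (x), 14 mm thick, 60 g: dark bristles at its +x end, 41 mm wide steel ferrule from x = 17 to 42 mm, wooden handle from there to the -x end. The point is half-way along and half-way up (7 mm above its underside), where the handle is 22 mm wide (y) from x = -23 to 17 mm and the brush balances: take it there. z points up.
- wooden_box: Low open wooden box, fixed, 102 (x) by 244 mm (y), 40 mm high; floor and walls 6 mm thick, partitions 3 mm lower. Origin: centre of its underside, z up. Three compartments in a row along y, each 90 mm long in x, centred on x = 0: narrow end 58 mm wide, centre y = -87 mm; middle 74 mm, centre y = -15; wide end 88 mm, centre y = +72. The matchbox fits best with its long side along y.
- card_tray: Low open cardboard tray, fixed, 96 (x) by 297 mm (y), 40 mm high; floor and walls 6 mm thick, partition 3 mm lower. Origin: centre of its underside, z up. Two compartments in a row along y, each 84 mm wide in x, centred on x = 0: long one 195 mm in y, centre y = -45 mm; square one 84 mm, centre y = +100.5. The brush lies along y, either way round.
- big_tin: Bystander: big round paint tin with wire handle, 110 mm across and 125 mm high, 1.3 kg, standing beside the boxes. Origin: centre of its underside. Leave it alone.
- tape_roll: Bystander: roll of masking tape lying flat, 100 mm across with a 78 mm hole, 25 mm high, beside the boxes. Origin: centre of its underside. Leave it alone.
- scrub_brush: Bystander: wooden scrubbing brush, bristles down, 150 mm (x) by 50 mm (y) by 43 mm high, no handle; lies left or right of the stock, across from the paint brush. Origin: centre of its underside. Leave it alone.
Things that resemble listed ones, but are neither listed nor needed, are in the scene too. Leave any red look-alike of the part that bears candle_mid alone.

How it is judged:
By the outcome, as a careful person would: the job done as asked, in the order asked, and still so for the second after the job is handed in, with the robot touching nothing.
It also fails if it takes over 128 s, if anything falls off the work surface, if the arm or the gripper's body presses on something with over 40 N, if the wrist force passes 120 N, or if a joint passes its speed limit or range.

## Working session

There is one attempt and no reset: what is moved stays moved. The work goes in short steps, Python scripts to look and compute and a tool call to move; the robot and the scene stay as the last step left them, time stands still between calls to the robot, and variables do not carry over. Pictures are saved under pics/ and viewed, at most 17 in all, crops included, and the job is handed in when it is done.

Besides the shell and the picture viewer there is one more tool, called after ">>>" by a JSON object that holds its "op" and its "data". send_rows: Moves the arm, as the interface text tells. Its arguments: {"type":"object","properties":{"targets":{"type":"array"},"squeeze":{"type":"number"}},"required":["targets"]}

```bash
ls; mkdir -p pics
cat > h.py <<'E'
import numpy as np, cv2
from cell import sense, capture, calibration, hand_in, find_in, trace
def snap(c,fn=None):
    im=capture(c)
    if fn: cv2.imwrite(f'pics/{fn}.png',im[:,:,::-1])
    return im
def ray(c,u,v):
    k=calibration(c);K=np.array(k['mtx']);T=np.array(k['world_to_cam'])
    d=np.array([(u-K[0,2])/K[0,0],(v-K[1,2])/K[1,1]]);s=d.copy()
    for _ in range(20): s=d/(1+k['k1']*(s@s))
    R=T[:3,:3];o=-R.T@T[:3,3];w=R.T@np.array([s[0],s[1],1]);return o,w/np.linalg.norm(w)
def onz(c,u,v,z):
    o,w=ray(c,u,v);return o+w*(z-o[2])/w[2]
def proj(c,p,k=None):
    k=k or calibration(c);K=np.array(k['mtx']);T=np.array(k['world_to_cam'])
    q=T[:3,:3]@np.array(p)+T[:3,3];s=q[:2]/q[2];s=s*(1+k['k1']*(s@s));return K[:2,:2]@s+K[:2,2]
def tri(a,b):
    (o1,d1),(o2,d2)=a,b
    A=np.stack([d1,-d2],1);x=np.linalg.lstsq(A,o2-o1,rcond=None)[0]
    p,q=o1+x[0]*d1,o2+x[1]*d2;return (p+q)/2,np.linalg.norm(p-q)
E
python3 - <<'E'
from h import *
snap('top','top1');snap('scene','scene1')
s=sense();print(s['ee_pos'],np.round(s['ee_rot'],3),s['t'])
for c in('top','scene'):
  k=calibration(c);T=np.array(k['world_to_cam']);print(c,-T[:3,:3].T@T[:3,3])
  for q in['torch_mid','candle_mid','matchbox_mid','small_tin_mid','paint_brush_mid','wooden_box','card_tray','big_tin','tape_roll','scrub_brush']:
    print(c,q,[(round(r['conf'],2),np.round(r['position']).astype(int).tolist(),proj(c,r['position']).astype(int).tolist()) for r in find_in(c,q)])
print(sense()['t'])
E
```

```text
pics
[182.99744035 649.12621615 194.18666731] [[-0.962  0.271 -0.   ]
 [ 0.271  0.962 -0.002]
 [-0.    -0.002 -1.   ]] 0.1
top [ 367.88925997   13.9141341  1143.56161051]
top torch_mid [(0.65, [402, 195, 92], [242, 227])]
top candle_mid [(0.77, [342, -116, 79], [362, 248]), (0.76, [359, -3, 80], [319, 243]), (0.72, [364, 118, 82], [273, 241]), (0.52, [445, 63, 80], [293, 210])]
top matchbox_mid [(0.63, [402, -210, 18], [392, 225])]
top small_tin_mid []
top paint_brush_mid [(0.75, [406, -350, 42], [445, 223]), (0.61, [412, 349, 14], [191, 225])]
top wooden_box [(0.95, [589, 180, 6], [253, 162])]
top card_tray [(0.7, [599, -177, 4], [378, 157])]
top big_tin [(0.92, [579, 449, 124], [140, 159]), (0.66, [456, -72, 68], [344, 205])]
top tape_roll [(0.91, [583, -475, 25], [484, 160]), (0.22, [408, -349, 41], [445, 222])]
top scrub_brush [(0.74, [408, -346, 41], [444, 222]), (0.29, [456, -72, 66], [344, 206])]
scene [1158.8295509  1047.00989967  984.06084297]
scene torch_mid [(0.52, [414, 217, 54], [376, 233]), (0.29, [605, 488, 108], [387, 304])]
scene candle_mid [(0.91, [356, -107, 55], [330, 178]), (0.81, [373, 126, 62], [368, 211]), (0.62, [455, 79, 56], [338, 214]), (0.52, [361, 19, 60], [350, 194])]
scene matchbox_mid [(0.54, [597, -161, 16], [263, 202])]
scene small_tin_mid [(0.61, [472, -48, 52], [312, 197])]
scene paint_brush_mid [(0.76, [410, 355, 15], [406, 268])]
scene wooden_box [(0.81, [587, 205, 14], [326, 263]), (0.28, [457, 78, 56], [337, 214])]
scene card_tray [(0.93, [599, -161, 14], [263, 203])]
scene big_tin [(0.9, [605, 487, 106], [386, 305])]
scene tape_roll [(0.53, [589, -463, 17], [228, 163])]
scene scrub_brush [(0.79, [413, -333, 39], [284, 159])]
1.1
```

Run:
```python
import cv2
a=cv2.imread('pics/top1.png')[120:300,110:510];cv2.imwrite('pics/topc.png',cv2.resize(a,None,fx=2,fy=2,interpolation=2))
a=cv2.imread('pics/scene1.png')[110:350,180:460];cv2.imwrite('pics/scenec.png',cv2.resize(a,None,fx=2.4,fy=2.4,interpolation=2))
```

```text
(no output)
```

View pics/topc.png

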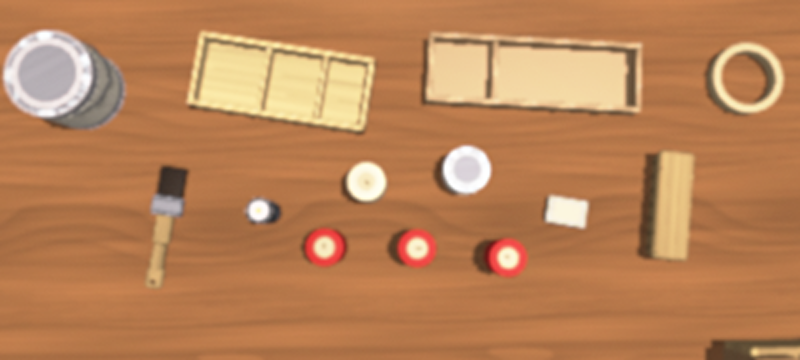

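View pics/scenec.png

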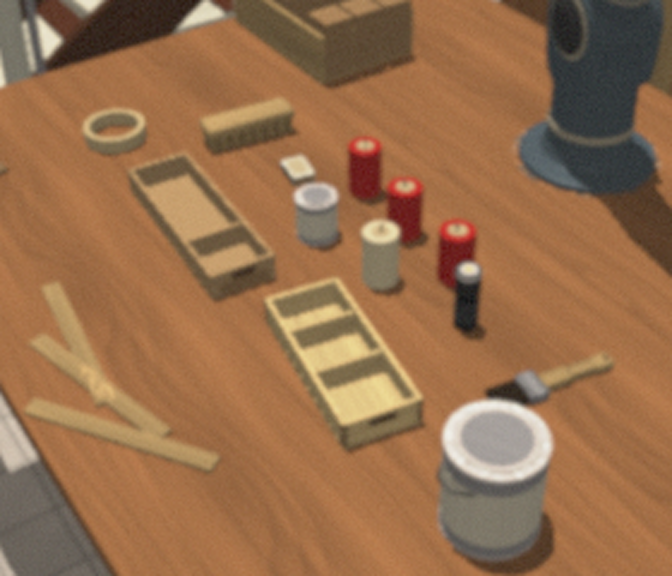

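The top view (crop offset 110,120; scale 2) shows these candidates:
- **Candle:** cream at px (293,210). Its red look-alikes are at (272,243), (318,243) and (363,248).
- **Torch:** (241,225), the only black tube.
- **Small tin:** (343,205). The big tin is at (140,157).
- **Matchbox:** (393,225).
- **Paint brush:** (191,225), with the scrubbing brush at (445,222).
- **Boxes:** wooden box at (250,160), card tray at (377,156).

The scene view agrees. The cream candle there is at about (339,216).

```bash
cat >> h.py <<'E'
def best(c,q,near=None):
    rs=trace(c,q)
    def cen(r): v,u=np.nonzero(r['region']);return np.array([u.mean(),v.mean()])
    if near is not None: rs=[r for r in rs if np.linalg.norm(cen(r)-near)<40]
    return rs[0]['region'] if rs else None
def rect(c,m,z):
    "min-area rectangle of region, pixels cast onto height z: centre, sizes, angle of long side"
    cs=max(cv2.findContours(m.astype(np.uint8),0,1)[0],key=len)[:,0,:]
    P=np.array([onz(c,u,v,z)[:2] for u,v in cs],np.float32)
    b=cv2.boxPoints(cv2.minAreaRect(P));e=b[1]-b[0],b[2]-b[1]
    L=max(e,key=np.linalg.norm);a=np.degrees(np.arctan2(L[1],L[0]))%180
    return b.mean(0).round(1),sorted(round(float(np.linalg.norm(x)),1) for x in e),round(float(a),2)
E
python3 - <<'E'
from h import *
s=sense();k=calibration('wrist');T=np.array(k['world_to_cam']);o=-T[:3,:3].T@T[:3,3]
R=np.array(s['ee_rot']);print('cam in tool',R.T@(o-s['ee_pos']),'\n',np.round(R.T@T[:3,:3].T,3),k['mtx'][0][0],k['k1'])
capture('top')
for q,z,n in[('wooden_box',40,(252,161)),('card_tray',40,(377,157)),('matchbox_mid',16,(393,225)),('paint_brush_mid',7,(191,225)),('torch_mid',90,(241,225)),('candle_mid',80,(293,210)),('small_tin_mid',68,(343,205))]:
  m=best('top',q,n);print(q,None if m is None else rect('top',m,z))
E
```

```text
cam in tool [  64.98595477   -0.20905051 -190.90596862] 
 [[ 0.    -0.97  -0.244]
 [ 1.     0.    -0.   ]
 [ 0.    -0.244  0.97 ]] 313.1184264999855 0.0001265284159066253
wooden_box (array([586.7, 182.4], dtype=float32), [107.0, 249.2], 80.32)
card_tray (array([ 593.7, -167.7], dtype=float32), [102.1, 297.8], 85.94)
matchbox_mid None
paint_brush_mid (array([392.6, 353. ], dtype=float32), [43.2, 173.1], 169.47)
torch_mid (array([408.8, 197.4], dtype=float32), [31.1, 41.6], 88.99)
candle_mid (array([443.7,  64.1], dtype=float32), [47.5, 50.0], 89.07)
small_tin_mid (array([457.2, -67.6], dtype=float32), [54.8, 59.0], 133.81)
```

>>> {"op": "send_rows", "data": {"targets": [[[-0.04,-0.0365,0,0,0.087],[-0.04,-0.0365,0,0,0.087],[-0.04,-0.0365,0,0,0.087],[-0.04,-0.0365,0,0,0.087],[-0.04,-0.0365,0,0,0.087],[-0.04,-0.0365,0,0,0.087],[-0.04,-0.0365,0,0,0.087],[-0.04,-0.0365,0,0,0.087],[-0.04,-0.0365,0,0,0.087],[-0.04,-0.0365,0,0,0.087],[0,0,0,10.5,0.087],[0,0,0,10.5,0.087],[0,0,0,10.5,0.087],[0,0,0,10.5,0.087],[0,0,0,10.5,0.087],[0,0,0,10.5,0.087],[0,0,0,10.5,0.087],[0,0,0,10.5,0.087],[0,0,0,0,0.087],[0,0,0,0,0.087]]]}}

```text
t: 4.0
ee_pos: [469.0, 190.0, 195.2]
ee_rot: [[0.166, 0.986, 0.0], [0.986, -0.166, 0.0], [0.0, 0.0, -1.0]]
contact_force: [-0.3, 0.6, -0.6]
gripper_width: 0.998
grasp_force: 0.0
```

Run:
```python
from h import *
snap('wrist','w1');k=calibration('wrist')
for q,z,n in[('wooden_box',40,(586,182,40)),('torch_mid',90,(405,197,70)),('candle_mid',80,(444,64,60)),('paint_brush_mid',7,(395,353,7))]:
  n=proj('wrist',n);m=best('wrist',q,n);print(q,n.round(),None if m is None else rect('wrist',m,z))
```

```text
wooden_box [424. 167.] (array([589.9, 197. ], dtype=float32), [110.5, 216.0], 79.77)
torch_mid [257. 186.] (array([416.1, 209.4], dtype=float32), [33.2, 47.8], 48.5)
candle_mid [317. 289.] (array([449.1,  77.2], dtype=float32), [32.7, 48.3], 170.35)
paint_brush_mid [229.  40.] (array([392.9, 351.1], dtype=float32), [42.8, 171.8], 170.3)
```

View pics/w1.png

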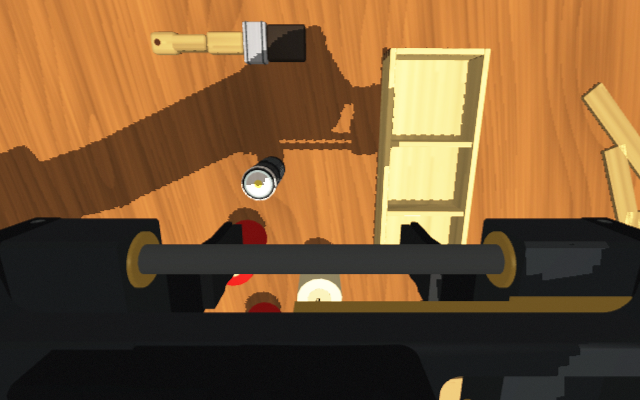

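The wrist view, with image up being world +y, shows the torch lens at (259,183), the brush at (230,43), the box's wide end with corners (390,49) and (490,49), and partitions at rows 143 and 209. The cream candle is at (319,292), partly hidden.

Run:
```python
from h import *
a=cv2.imread('pics/w1.png')
c1=a[150:220,225:300];c2=a[35:250,370:500]
o=np.zeros((430*1,800,3),np.uint8);o[:350,:375]=cv2.resize(c1,None,fx=5,fy=5,interpolation=2);o[:430,400:660]=cv2.resize(c2,None,fx=2,fy=2,interpolation=2);cv2.imwrite('pics/w1c.png',o)
for u,v,z in[(259,183,90),(390,49,40),(490,49,40),(388,143,37),(472,143,37),(386,209,37),(467,209,37),(387,209,37)]:print(u,v,z,onz('wrist',u,v,z).round(1))
# torch lens height from two views
capture('top');print('lens tri',tri(ray('wrist',259,183),ray('top',239.5,225)))
x=np.radians(-9.9);X=np.array([np.cos(x),np.sin(x)]);Y=np.array([-X[1],X[0]])
C=np.array([586.7,182.4])
for p in[(-51,122),(51,122),(-51,-122),(51,-122)]:
  w=C+p[0]*X+p[1]*Y;print(p,w.round(),proj('wrist',[*w,40]).round(1),proj('top',[*w,40]).round(1))
```

```text
259 183 90 [412.1 203.6  90. ]
390 49 40 [562.1 308.8  40. ]
490 49 40 [662.5 291.6  40. ]
388 143 37 [549.6 214.5  37. ]
472 143 37 [640.9 199.   37. ]
386 209 37 [538.5 139.5  37. ]
467 209 37 [631.2 123.7  37. ]
387 209 37 [539.6 139.3  37. ]
lens tri (array([410.13778553, 203.74484249,  86.22650576]), np.float64(2.7028924631432574))
(-51, 122) [557. 311.] [385.1  47.1] [203.6 172.2]
(51, 122) [658. 294.] [485.4  47.5] [210.3 136.2]
(-51, -122) [515.  71.] [374.3 266.3] [291.4 186. ]
(51, -122) [616.  53.] [458.7 266.7] [297.3 150. ]
```

View pics/w1c.png

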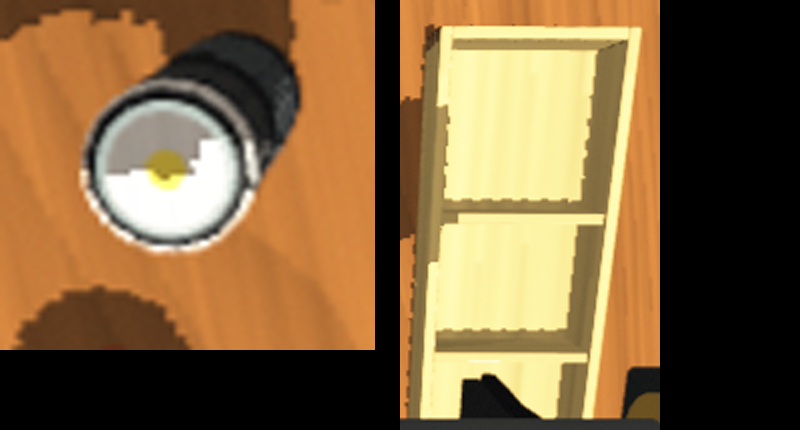

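>>> {"op": "send_rows", "data": {"targets": [[[0.002,-0.0295,0,0,0.087],[0.002,-0.0295,0,0,0.087],[0,0,0.05,0,0.087],[0,0,0.05,0,0.087],[0,0,0.03,0,0.087],[0,0,0.02,0,0.087],[0,0,0,0,0.087],[0,0,0,0,0.02],[0,0,0,0,0.02],[0,0,0,0,0.02],[0,0,0,0,0.02],[0,0,0,0,0.02]]], "squeeze": 20}}

```text
t: 5.8
ee_pos: [411.6, 203.9, 45.3]
ee_rot: [[0.169, 0.986, 0.0], [0.986, -0.169, 0.0], [0.0, 0.0, -1.0]]
contact_force: [-0.0, 0.5, 0.8]
gripper_width: 0.518
grasp_force: 0.0
```

>>> {"op": "send_rows", "data": {"targets": [[[0,0,0,0,0.02],[0,0,0,0,0.02],[0,0,0,0,0.02],[0,0,0,0,0.02]]], "squeeze": 20}}

```text
t: 6.3
ee_pos: [411.5, 203.8, 45.1]
ee_rot: [[0.169, 0.986, -0.0], [0.986, -0.169, 0.0], [-0.0, -0.0, -1.0]]
contact_force: [-0.5, -0.0, 0.6]
gripper_width: 0.359
grasp_force: 20.0
```

>>> {"op": "send_rows", "data": {"targets": [[[0,0,-0.035,0,0.02],[0,0,-0.035,0,0.02],[-0.0159,0.0359,0,0,0.02],[-0.0159,0.0359,0,0,0.02],[-0.0159,0.0359,0,0,0.02],[-0.0159,0.0359,0,0,0.02],[-0.0159,0.0359,0,0,0.02],[0,0,0,0,0.02],[0,0,0.03,0,0.02],[0,0,0.02,0,0.02],[0,0,0.005,0,0.02],[0,0,0,0,0.02]]]}}

```text
t: 7.8
ee_pos: [574.7, 95.4, 60.1]
ee_rot: [[0.169, 0.986, -0.0], [0.986, -0.169, 0.0], [0.0, -0.001, -1.0]]
contact_force: [0.2, -0.2, -0.9]
gripper_width: 0.361
grasp_force: 20.0
```

Run:
```python
from h import *
s=sense();print(s['ee_pos'],s['contact_force'],s['t']);a=snap('scene')[180:340,230:430]
cv2.imwrite('pics/s2.png',cv2.resize(a[:,:,::-1],None,fx=3,fy=3,interpolation=2))
```

```text
[574.71372682  95.43630768  60.12301982] [ 0.20308446 -0.24812905 -0.9248162 ] 7.8
```

View pics/s2.png

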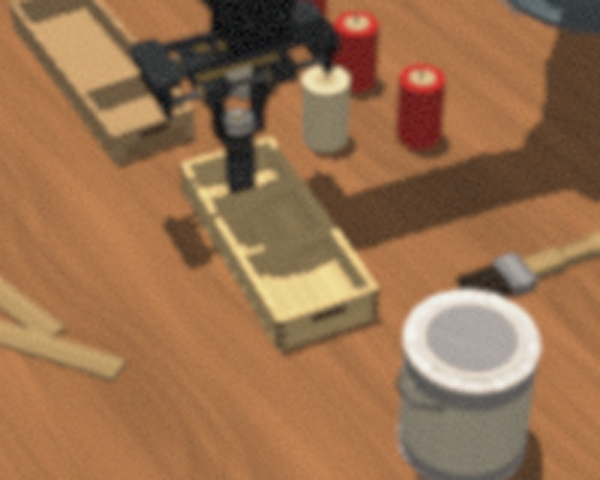

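>>> {"op": "send_rows", "data": {"targets": [[[0,0,0.005,0,0.02],[0,0,0.003,0,0.02],[0,0,0.0005,0,0.02],[0,0,0,0,0.087],[0,0,0,0,0.087],[0,0,0,0,0.087],[0,0,-0.02,0,0.087],[0,0,-0.055,0,0.087],[0,0,-0.055,0,0.087],[-0.0253,-0.0392,0,0,0.087],[-0.0253,-0.0392,0,0,0.087],[-0.0253,-0.0392,0,0,0.087],[0,0,0,0,0.087],[0,0,0,0,0.087]]]}}

```text
t: 9.6
ee_pos: [447.3, 40.6, 182.2]
ee_rot: [[0.169, 0.986, 0.002], [0.986, -0.169, 0.001], [0.001, 0.002, -1.0]]
contact_force: [-0.3, -0.3, 0.4]
gripper_width: 0.993
grasp_force: 0.0
```

Run:
```python
from h import *
s=sense();print(s['ee_pos'],s['contact_force'],s['t']);snap('wrist','w2')
```

```text
[447.26630927  40.57318729 182.22958074] [-0.27320352 -0.32353167  0.36023288] 9.6
```

View pics/w2.png

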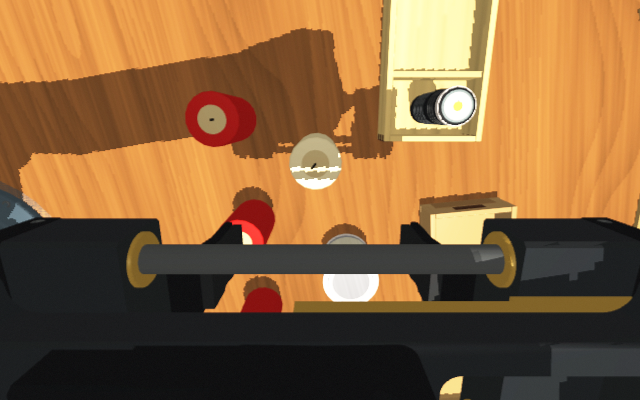

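The torch stands in the narrow compartment, with its lens at (457,106). The cream candle's top disc is centred at about (316,163), and the box's narrow end has corners at about (379,140) and (480,140).

Run:
```python
from h import *
a=cv2.imread('pics/w2.png');o=np.zeros((600,800,3),np.uint8)
o[:420,:360]=cv2.resize(a[120:204,280:352],None,fx=5,fy=5,interpolation=2);o[:420,370:]=cv2.resize(a[60:165,370:490],(430,420),interpolation=2)[:, :430];cv2.imwrite('pics/w2c.png',o[:420])
for u,v,z in[(316,163,80),(313,166,91),(379,140,40),(480,140,40),(457,106,96),(350,284,68)]:print(u,v,z,onz('wrist',u,v,z).round(1))
capture('top');print('candle tri',tri(ray('wrist',316,163),ray('top',293.5,211)))
```

```text
316 163 80 [448.5  64.8  80. ]
313 166 91 [445.7  64.1  91. ]
379 140 40 [516.3  71.9  40. ]
480 140 40 [620.8  54.1  40. ]
457 106 96 [575.8  94.8  96. ]
350 284 68 [461.6 -72.6  68. ]
candle tri (array([446.28165797,  63.80341999,  66.37952649]), np.float64(3.745985309846429))
```

View pics/w2c.png

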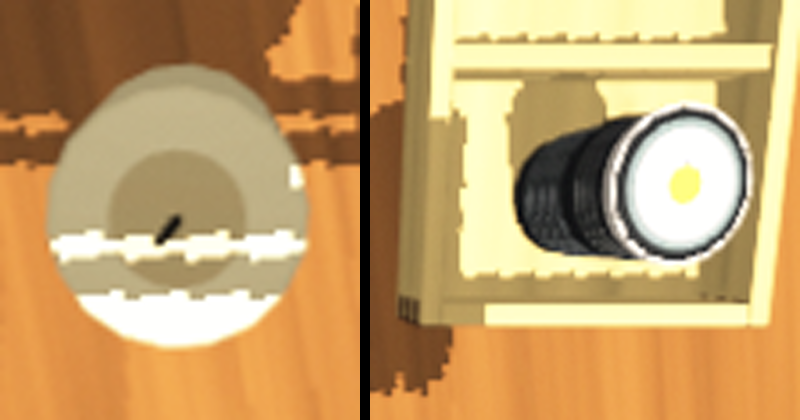

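>>> {"op": "send_rows", "data": {"targets": [[[0.0237,-0.0033,0,0,0.087],[0,0,0.05,0,0.087],[0,0,0.05,0,0.087],[0,0,0.03,0,0.087],[0,0,0.012,0,0.087],[0,0,0,0,0.06],[0,0,0,0,0.04],[0,0,0,0,0.04],[0,0,0,0,0.04],[0,0,0,0,0.04],[0,0,0,0,0.04],[0,0,0,0,0.04],[0,0,0,0,0.04]]], "squeeze": 20}}

```text
t: 11.32
ee_pos: [447.2, 64.3, 40.1]
ee_rot: [[0.169, 0.986, 0.0], [0.986, -0.169, 0.001], [0.001, -0.0, -1.0]]
contact_force: [-1.6, 0.8, 6.5]
gripper_width: 0.57
grasp_force: 20.0
```

>>> {"op": "send_rows", "data": {"targets": [[[0,0,-0.055,0,0.04],[0,0,-0.05,0,0.04],[0.0311,0.0306,0,0,0.04],[0.0311,0.0306,0,0,0.04],[0.0311,0.0306,0,0,0.04],[0.0311,0.0306,0,0,0.04],[0,0,0,0,0.04],[0,0,0.05,0,0.04],[0,0,0.03,0,0.04],[0,0,0.012,0,0.04],[0,0,0.005,0,0.04],[0,0,0.001,0,0.04],[0,0,0,0,0.04]]]}}

```text
t: 12.95
ee_pos: [589.6, 166.1, 47.8]
ee_rot: [[0.169, 0.986, 0.002], [0.986, -0.169, 0.001], [0.001, 0.002, -1.0]]
contact_force: [0.3, -0.1, -1.1]
gripper_width: 0.568
grasp_force: 20.0
```

>>> {"op": "send_rows", "data": {"targets": [[[0,0,0.001,0,0.04],[0,0,0,0,0.087],[0,0,0,0,0.087],[0,0,0,0,0.087],[0,0,-0.02,0,0.087],[0,0,-0.055,0,0.087],[0,0,-0.055,0,0.087],[-0.0532,-0.0136,0,0,0.087],[-0.0532,-0.0136,0,0,0.087],[-0.0532,-0.0136,0,0,0.087],[-0.0532,-0.0136,0,0,0.087],[-0.0532,-0.0136,0,0,0.087],[-0.0532,-0.0136,0,0,0.087],[-0.0532,-0.0136,0,0,0.087],[-0.0532,-0.0136,0,0,0.087],[0,0,0,0,0.087],[0,0,0,0,0.087]]]}}

```text
t: 15.08
ee_pos: [410.0, -234.8, 176.4]
ee_rot: [[0.169, 0.986, 0.002], [0.986, -0.169, 0.001], [0.001, 0.002, -1.0]]
contact_force: [-0.3, 0.2, 0.2]
gripper_width: 0.995
grasp_force: 0.0
```

Run:
```python
from h import *
s=sense();print(s['ee_pos'],s['contact_force'],s['t'],s['qpos']);snap('wrist','w3')
n=proj('wrist',[402,-210,16]);m=best('wrist','matchbox_mid',n);print(n,None if m is None else rect('wrist',m,16))
n=proj('wrist',[457,-70,60]);m=best('wrist','small_tin_mid',n);print(n,None if m is None else rect('wrist',m,68))
```

```text
[ 410.00493296 -234.82305951  176.43462284] [-0.33878146  0.19303793  0.23331365] 15.075 [ -8.54120423   9.69906927  37.87519731 117.41516475  -7.33730521
  55.05586112  23.39261251]
[308.7696753  156.90469667] (array([ 404.4, -210.7], dtype=float32), [37.8, 53.8], 80.42)
[340.89221108  -5.69036036] (array([456.3, -94.4], dtype=float32), [34.4, 57.0], 170.43)
```

View pics/w3.png

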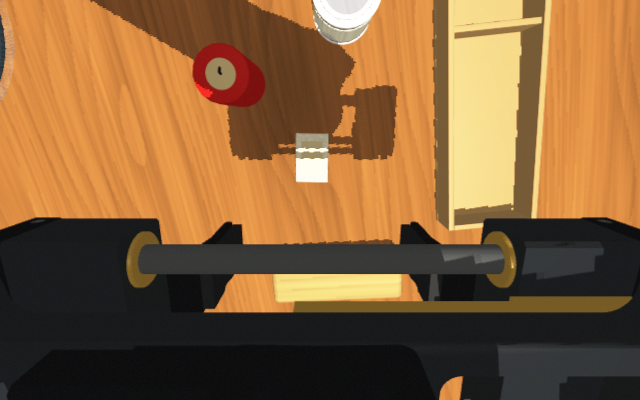

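>>> {"op": "send_rows", "data": {"targets": [[[0.0228,-0.0096,0,0,0.087],[0,0,0.05,0,0.08],[0,0,0.05,0,0.07],[0,0,0.045,0,0.06],[0,0,0.02,0,0.06],[0,0,0.0085,0,0.06],[0,0,0,0,0.025],[0,0,0,0,0.025],[0,0,0,0,0.025],[0,0,0,0,0.025],[0,0,0,0,0.025],[0,0,0,0,0.025]]], "squeeze": 10}}

```text
t: 16.73
ee_pos: [403.9, -211.0, 2.2]
ee_rot: [[0.169, 0.986, 0.0], [0.986, -0.169, 0.0], [0.0, 0.0, -1.0]]
contact_force: [0.5, -0.2, -0.7]
gripper_width: 0.293
grasp_force: 0.0
```

Run:
```python
from h import *
s=sense();print(s['gripper_width'],s['grasp_force'])
a=snap('wrist');b=snap('scene')
o=np.zeros((400,800,3),np.uint8);o[:,:400]=a[0:250,200:450].repeat(2,0).repeat(2,1)[:400,:400];o[:320,400:]=cv2.resize(b[130:230,230:355],(400,320),interpolation=2)
cv2.imwrite('pics/w4.png',o[:,:,::-1])
```

```text
0.2926456346180901 0.0
```

View pics/w4.png

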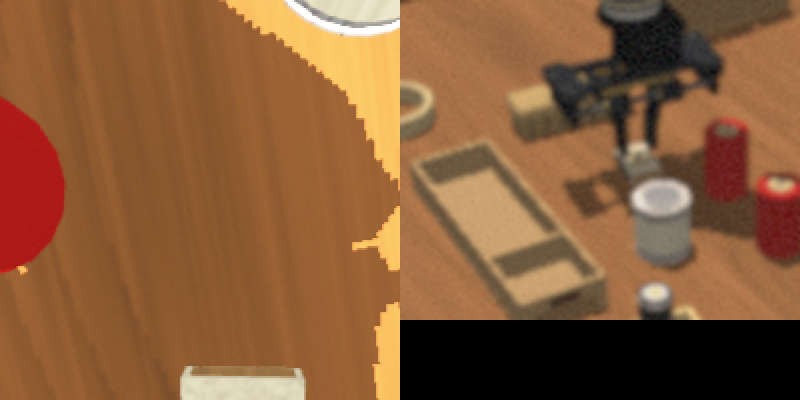

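Run:
```python
from h import *
a=snap('wrist');print(calibration('wrist')['mtx'])
for u,v in[(290,184),(352,184),(321,184)]:
  p=onz('wrist',u,v,16);s=sense();print(p.round(1),(np.array(s['ee_rot']).T@(p-s['ee_pos'])).round(1))
o=np.zeros((400,700,3),np.uint8);o[:]=cv2.resize(a[150:318,190:484],(700,400),interpolation=2)
cv2.imwrite('pics/w5.png',o[:,:,::-1])
```

```text
[[313.1184265    0.         320.85680943]
 [  0.         313.1184265  195.70351438]
 [  0.           0.           1.        ]]
[ 392.4 -180.2   16. ] [ 28.4 -16.5 -13.9]
[ 427.7 -186.3   16. ] [ 28.4  19.3 -13.9]
[ 410.  -183.2   16. ] [ 28.4   1.4 -13.9]
```

View pics/w5.png

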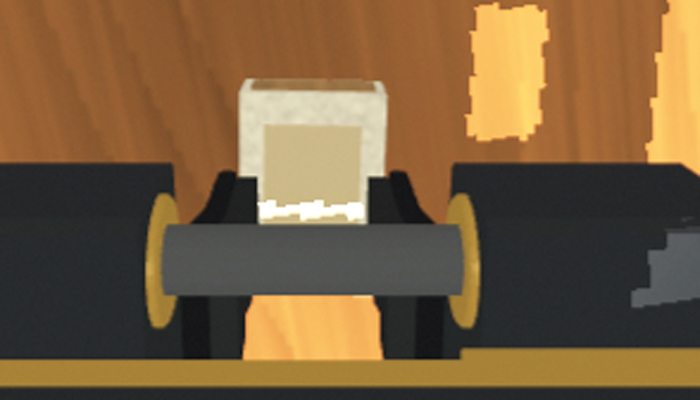

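>>> {"op": "send_rows", "data": {"targets": [[[0,0,0,0,0.0],[0,0,0,0,0.0],[0,0,0,0,0.0],[0,0,0,0,0.0]]], "squeeze": 10}}

```text
t: 17.38
ee_pos: [403.9, -211.0, 2.1]
ee_rot: [[0.169, 0.986, -0.0], [0.986, -0.169, 0.0], [0.0, -0.0, -1.0]]
contact_force: [0.5, -0.1, 0.2]
gripper_width: 0.009
grasp_force: 0.0
```

Run:
```python
from h import *
print(sense()['gripper_width'],sense()['grasp_force']);capture('wrist')
for r in trace('wrist','matchbox_mid'):
  v,u=np.nonzero(r['region']);print(r['conf'],u.min(),u.max(),v.min(),v.max())
```

```text
0.008755284549026951 0.0
0.84 290 351 183 227
```

Run:
```python
from h import *
a=snap('wrist');b=snap('scene')
o=np.zeros((600,800,3),np.uint8);o[:300,:525]=cv2.resize(a[150:318,190:484],(525,300),interpolation=2);o[300:,:400]=cv2.resize(b[145:205,265:345],(400,300),interpolation=2)
cv2.imwrite('pics/w6.png',o[:,:,::-1])
s=sense()
for x in(-25.6,27.4):
  for z in(-14,0):print(x,z,proj('wrist',np.array(s['ee_pos'])+np.array(s['ee_rot'])@[x,0,z]).round())
```

```text
-25.6 -14 [319. 269.]
-25.6 0 [319. 259.]
27.4 -14 [319. 186.]
27.4 0 [319. 181.]
```

View pics/w6.png

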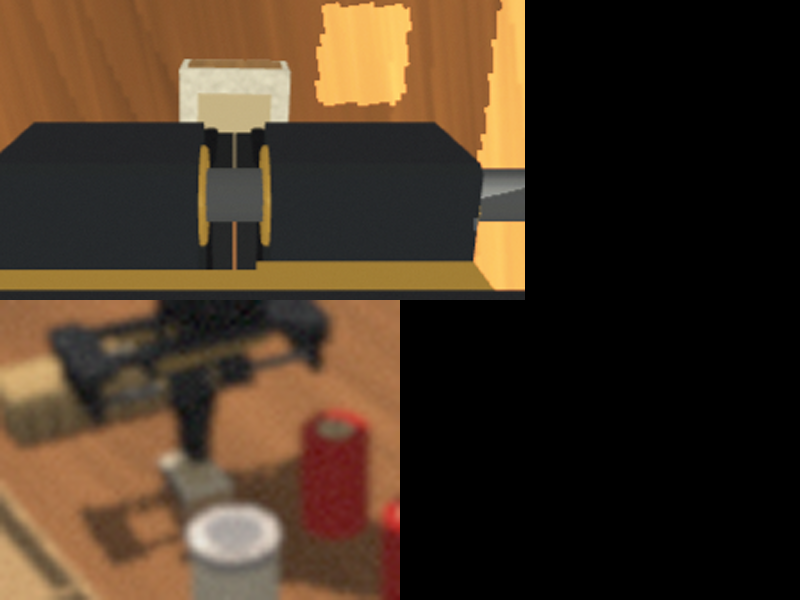

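>>> {"op": "send_rows", "data": {"targets": [[[0,0,0.003,0,0.0],[0,0,0,0,0.0]]]}}

```text
t: 17.82
ee_pos: [403.7, -210.9, -1.1]
ee_rot: [[0.169, 0.986, -0.001], [0.986, -0.169, 0.0], [0.0, -0.001, -1.0]]
contact_force: [-1.0, -0.8, -0.9]
gripper_width: 0.006
grasp_force: 0.0
```

>>> {"op": "send_rows", "data": {"targets": [[[0,0,0.0015,0,0.0],[0,0,0,0,0.0]]]}}

```text
t: 18.08
ee_pos: [403.8, -210.9, -2.5]
ee_rot: [[0.169, 0.986, -0.0], [0.986, -0.169, 0.0], [0.0, -0.0, -1.0]]
contact_force: [-0.8, 0.1, 0.1]
gripper_width: 0.004
grasp_force: 0.0
```

```bash
python3 - <<'E'
from h import *
capture('scene');s=sense();p=np.array(s['ee_pos']);print(p)
for z in(0,8,16,24):print(z,proj('scene',[p[0],p[1],z]).round(1))
E
sed -n 1,3p /dev/null
python3 - <<'E'
import sys;sys.path.insert(0,'.')
from h import *
snap('scene')
for r in trace('scene','matchbox_mid'):
  v,u=np.nonzero(r['region']);print(r['conf'],u.min(),u.max(),v.min(),v.max(),rect('scene',r['region'],16))
E
```

```text
[ 403.83158971 -210.96406979   -2.46036905]
0 [303.9 181.9]
8 [303.8 180.1]
16 [303.8 178.3]
24 [303.7 176.5]
```

>>> {"op": "send_rows", "data": {"targets": [[[0,0,0,0,0.06],[0,0,0,0,0.06],[0,0,0,0,0.06],[0,0,0,0,0.06],[0,0,0,0,0.06],[0,0,0,0,0.06],[0,0,0,0,0.06],[0,0,0.003,0,0.06],[0,0,0.003,0,0.06],[0,0,0,0,0.06]]]}}

```text
t: 19.48
ee_pos: [403.6, -210.9, -8.7]
ee_rot: [[0.169, 0.986, -0.001], [0.986, -0.169, 0.0], [0.0, -0.001, -1.0]]
contact_force: [0.1, -0.5, -0.3]
gripper_width: 0.688
grasp_force: 0.0
```

>>> {"op": "send_rows", "data": {"targets": [[[0,0,0.003,0,0.06],[0,0,0.002,0,0.06],[0,0,0,0,0.06]]]}}

```text
t: 19.85
ee_pos: [403.8, -210.9, -13.6]
ee_rot: [[0.169, 0.986, -0.0], [0.986, -0.169, 0.0], [0.0, -0.0, -1.0]]
contact_force: [-0.0, -0.3, 0.7]
gripper_width: 0.693
grasp_force: 0.0
```

Run:
```python
from h import *
a=snap('wrist');b=snap('scene')
o=np.zeros((600,700,3),np.uint8);o[:300,:525]=cv2.resize(a[150:318,190:484],(525,300),interpolation=2);o[300:,:400]=cv2.resize(b[145:205,265:345],(400,300),interpolation=2)
cv2.imwrite('pics/w7.png',o[:,:,::-1])
```

```text
(no output)
```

View pics/w7.png

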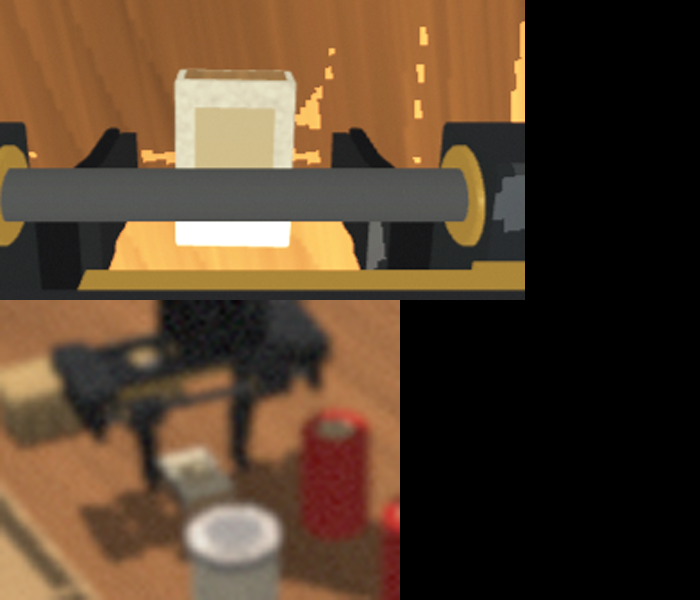

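The fingertips straddle the matchbox, with tips at about (295,183) and (313,178) in the scene view. That puts them at about z = 7 while the TCP reads -13.6, so the fingers end about 20 mm short of the reported TCP. I'll correct every grasp height for this.

>>> {"op": "send_rows", "data": {"targets": [[[0,0,0.002,0,0.06],[0,0,0.001,0,0.06],[0,0,0,0,0.025],[0,0,0,0,0.025],[0,0,0,0,0.025],[0,0,0,0,0.025],[0,0,0,0,0.025]]], "squeeze": 10}}

```text
t: 20.82
ee_pos: [403.9, -211.0, -16.4]
ee_rot: [[0.169, 0.986, 0.0], [0.986, -0.169, 0.0], [0.0, 0.0, -1.0]]
contact_force: [0.3, -0.3, 0.8]
gripper_width: 0.412
grasp_force: 10.0
```

>>> {"op": "send_rows", "data": {"targets": [[[0,0,-0.05,0,0.025],[0,0,-0.06,0,0.025],[0.049,0.0119,0,0,0.025],[0.049,0.0119,0,0,0.025],[0.049,0.0119,0,0,0.025],[0.049,0.0119,0,0,0.025],[0.049,0.0119,0,0,0.025],[0.049,0.0119,0,0,0.025],[0.049,0.0119,0,0,0.025],[0.049,0.0119,0,0,0.025],[0.049,0.0119,0,0,0.025],[0.049,0.0119,0,0,0.025],[0,0,0,0,0.025],[0,0,0.05,0,0.025],[0,0,0,0,0.025]]]}}

```text
t: 22.7
ee_pos: [600.4, 249.6, 40.1]
ee_rot: [[0.17, 0.985, -0.008], [0.985, -0.17, -0.004], [-0.006, -0.007, -1.0]]
contact_force: [-0.0, -0.0, 1.1]
gripper_width: 0.413
grasp_force: 10.0
```

Run:
```python
from h import *
s=sense();print(s['ee_pos'],s['gripper_width'],s['t']);capture('scene');capture('top')
for c in('scene','top'):
  for q in('candle_mid','torch_mid','matchbox_mid'):print(c,q,[(round(r['conf'],2),np.round(r['position']).tolist()) for r in find_in(c,q)])
```

```text
[600.35450028 249.571217    40.06851929] 0.4127902611520371 22.7
scene candle_mid [(0.57, [370.0, 133.0, 56.0]), (0.55, [356.0, 20.0, 58.0]), (0.39, [610.0, 179.0, 31.0])]
scene torch_mid []
scene matchbox_mid [(0.51, [599.0, 261.0, 69.0]), (0.15, [607.0, 489.0, 110.0])]
top candle_mid [(0.76, [359.0, -6.0, 82.0]), (0.71, [362.0, 118.0, 80.0]), (0.65, [582.0, 164.0, 86.0]), (0.56, [341.0, -118.0, 79.0])]
top torch_mid [(0.64, [564.0, 92.0, 100.0])]
top matchbox_mid [(0.57, [584.0, -473.0, 26.0]), (0.49, [598.0, 225.0, 75.0])]
```

>>> {"op": "send_rows", "data": {"targets": [[[0,0,0,0,0.025],[0,0,0.02,0,0.025],[0,0,0.01,0,0.025],[0,0,0,0,0.025],[0,0,0,0,0.025]]]}}

```text
t: 23.72
ee_pos: [604.3, 251.7, 13.5]
ee_rot: [[0.169, 0.986, 0.0], [0.986, -0.169, -0.0], [-0.0, 0.0, -1.0]]
contact_force: [0.4, -0.0, -0.3]
gripper_width: 0.416
grasp_force: 10.0
```

>>> {"op": "send_rows", "data": {"targets": [[[0,0,0.012,0,0.025],[0,0,0.008,0,0.025],[0,0,0.002,0,0.025],[0,0,0.001,0,0.025],[0,0,0,0,0.025],[0,0,0,0,0.025]]]}}

```text
t: 24.48
ee_pos: [604.3, 251.9, -9.1]
ee_rot: [[0.169, 0.986, 0.0], [0.986, -0.169, 0.0], [0.0, 0.0, -1.0]]
contact_force: [0.3, 1.0, -0.5]
gripper_width: 0.411
grasp_force: 10.0
```

>>> {"op": "send_rows", "data": {"targets": [[[0,0,0,0,0.046],[0,0,0,0,0.046],[0,0,0,0,0.046],[0,0,-0.02,0,0.046],[0,0,-0.05,0,0.046],[0,0,-0.055,0,0.087],[0,0,-0.055,0,0.087],[-0.0524,-0.0122,0,0,0.087],[-0.0524,-0.0122,0,0,0.087],[-0.0524,-0.0122,0,0,0.087],[-0.0524,-0.0122,0,0,0.087],[-0.0524,-0.0122,0,0,0.087],[-0.0524,-0.0122,0,0,0.087],[-0.0524,-0.0122,0,0,0.087],[0,0,0,0,0.087],[0,0,0,0,0.087],[0,0,0,0,0.087]]]}}

```text
t: 26.6
ee_pos: [458.6, -94.0, 170.9]
ee_rot: [[0.167, 0.986, 0.001], [0.986, -0.167, 0.0], [0.0, 0.001, -1.0]]
contact_force: [0.3, 0.2, 0.5]
gripper_width: 0.999
grasp_force: 0.0
```

Run:
```python
from h import *
s=sense();print(s['ee_pos'],s['t']);im=snap('wrist','w8')
n=proj('wrist',[460,-70,68]);m=best('wrist','small_tin_mid',n);print(n)
if m is not None:
  v,u=np.nonzero(m);print(u.min(),u.max(),v.min(),v.max(),rect('wrist',m,68))
for r in trace('wrist','card_tray')[:1]:
  v,u=np.nonzero(r['region']);print('tray',u.min(),u.max(),v.min(),v.max(),rect('wrist',r['region'],40))
capture('top')
for q in('candle_mid','torch_mid','matchbox_mid'):print(q,[(round(r['conf'],2),np.round(r['position']).tolist()) for r in find_in('top',q)])
m=best('top','card_tray',(377,157));
if m is not None:print(rect('top',m,40))
```

```text
[458.55761151 -93.98372167 170.9299173 ] 26.6
[316.88644826 162.81071654]
286 351 128 193 (array([461.6, -68.5], dtype=float32), [58.4, 61.6], 58.47)
tray 401 509 80 300 (array([ 597.4, -105.4], dtype=float32), [106.4, 168.4], 85.99)
candle_mid [(0.82, [367.0, 122.0, 79.0]), (0.79, [359.0, -5.0, 82.0]), (0.6, [579.0, 166.0, 88.0])]
torch_mid [(0.6, [580.0, 451.0, 126.0]), (0.52, [563.0, 92.0, 99.0])]
matchbox_mid [(0.71, [600.0, 247.0, 25.0])]
(array([ 594.9, -167.5], dtype=float32), [106.2, 302.0], 86.58)
```

View pics/w8.png

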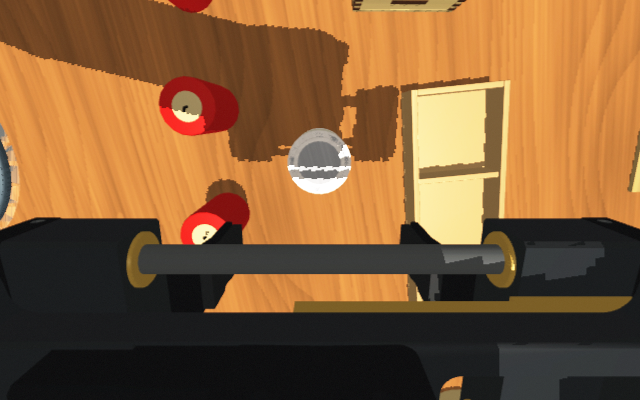

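Run:
```python
from h import *
P=[onz('wrist',u,v,40) for u,v in[(412,91),(508,81)]];print([p.round(1) for p in P])
d=(P[1]-P[0])[:2];print(np.linalg.norm(d),np.degrees(np.arctan2(d[1],d[0])))
for az in(-3.6,-4.5):
  a=np.radians(az);X=np.array([np.cos(a),np.sin(a)]);Y=np.array([-X[1],X[0]])
  C=(P[0]+P[1])[:2]/2-148.5*Y;print('C',az,C,'sq',C+100.5*Y,'long',C-45*Y)
print('partition',onz('wrist',458,176,37))
print(np.round(sense()['qpos'],1),sense()['t'])
m=best('wrist','small_tin_mid',(319,161));v,u=np.nonzero(m);print('tri',tri(ray('wrist',319.5,161.5),ray('top',343,205)))
```

```text
[array([562. , -21.2,  40. ]), array([654.5, -27.7,  40. ])]
92.73971367580464 -4.007958394154899
C -3.6 [ 598.89469036 -172.65826566] sq [605.20513757 -72.35657945] long [ 596.06911698 -217.56946844]
C -4.5 [ 596.56790679 -172.49352054] sq [604.45304591 -72.3033285 ] long [ 593.03724748 -217.35480056]
partition [ 602.1243121  -114.07850823   37.        ]
[-28.4   9.9  39.8 118.4  -7.8  54.3   5.8] 27.0
tri (array([460.67376872, -70.60208965,  52.78738982]), np.float64(4.043011451620479))
```

>>> {"op": "send_rows", "data": {"targets": [[[0.0255,-0.0019,0,0,0.087],[0,0,0.05,0,0.087],[0,0,0.05,0,0.087],[0,0,0.035,0,0.087],[0,0,0.018,0,0.087],[0,0,0,0,0.087],[0,0,0,0,0.05],[0,0,0,0,0.05],[0,0,0,0,0.05],[0,0,0,0,0.05],[0,0,0,0,0.05],[0,0,0,0,0.05]]], "squeeze": 30}}

```text
t: 28.55
ee_pos: [460.8, -69.7, 18.1]
ee_rot: [[0.169, 0.986, 0.001], [0.986, -0.169, 0.0], [0.001, 0.001, -1.0]]
contact_force: [0.2, -0.3, 5.3]
gripper_width: 0.656
grasp_force: 30.0
```

>>> {"op": "send_rows", "data": {"targets": [[[0,0,-0.03,0,0.05],[0,0,-0.05,0,0.05],[0.0078,0.047,0,0,0.05],[0.0078,0.047,0,0,0.05],[0.0078,0.047,0,0,0.05],[0,0,0,0,0.05],[0,0,0.04,0,0.05],[0,0,0.02,0,0.05],[0,0,0.009,0,0.05],[0,0,0,0,0.05],[0,0,0.003,0,0.05],[0,0,0,0,0.05]]]}}

```text
t: 30.05
ee_pos: [603.7, -70.6, 26.3]
ee_rot: [[0.169, 0.986, 0.001], [0.986, -0.169, 0.0], [0.0, 0.001, -1.0]]
contact_force: [-0.7, 0.1, -2.0]
gripper_width: 0.661
grasp_force: 30.0
```

>>> {"op": "send_rows", "data": {"targets": [[[0,0,0.0015,0,0.05],[0,0,0,0,0.087],[0,0,0,0,0.087],[0,0,0,0,0.087],[0,0,0,0,0.087],[0,0,-0.02,0,0.087],[0,0,-0.04,0,0.087],[0,0,-0.04,0,0.087],[0.0423,-0.031,0,0,0.087],[0.0423,-0.031,0,0,0.087],[0.0423,-0.031,0,0,0.087],[0.0423,-0.031,0,0,0.087],[0.0423,-0.031,0,0,0.087],[0.0423,-0.031,0,0,0.087],[0.0423,-0.031,0,0,0.087],[0.0423,-0.031,0,0,0.087],[0.0423,-0.031,0,0,0.087],[0,0,0,0,0.087]]]}}

```text
t: 32.3
ee_pos: [390.4, 356.5, 125.2]
ee_rot: [[0.161, 0.987, 0.0], [0.987, -0.161, 0.003], [0.003, -0.0, -1.0]]
contact_force: [0.2, -1.0, -0.9]
gripper_width: 0.995
grasp_force: 0.0
```

>>> {"op": "send_rows", "data": {"targets": [[[0,0,0,-10,0.087],[0,0,0,-10,0.087],[0,0,0,-10,0.08],[0,0,0,-10,0.07],[0,0,0,-10,0.06],[0,0,0,-10,0.06],[0,0,0,-10,0.06],[0,0,0,-10,0.06],[0,0,0,-10,0.06],[0,0,0,0,0.06],[0,0,0,0,0.06]]]}}

```text
t: 33.67
ee_pos: [393.4, 351.2, 124.7]
ee_rot: [[-0.985, 0.173, 0.001], [0.173, 0.985, 0.0], [-0.001, 0.0, -1.0]]
contact_force: [0.4, 0.2, -0.8]
gripper_width: 0.69
grasp_force: 0.0
```

Run:
```python
from h import *
s=sense();print(s['ee_pos'],s['t'],np.round(s['qpos']));snap('wrist','w9')
R=np.array(s['ee_rot']);print(np.degrees(np.arctan2(R[1,1],R[0,1])))
for r in trace('wrist','paint_brush_mid')[:1]:
  v,u=np.nonzero(r['region']);print('brush',u.min(),u.max(),v.min(),v.max(),rect('wrist',r['region'],7))
capture('top')
m=best('top','paint_brush_mid',(191,225));print(m is not None and rect('top',m,7))
print([(round(r['conf'],2),np.round(r['position']).tolist()) for r in find_in('top','small_tin_mid')+find_in('top','big_tin')])
```

```text
[393.35683501 351.21433383 124.6979219 ] 33.675 [-57.  18.  13. 113.  -5.  50.  39.]
80.03710246119542
brush 300 341 96 244 (array([383.6, 353. ], dtype=float32), [42.1, 149.3], 169.22)
(array([452. , 341.1], dtype=float32), [42.8, 47.3], 169.47)
[(0.91, [593.0, -74.0, 77.0]), (0.8, [577.0, 449.0, 123.0])]
```

>>> {"op": "send_rows", "data": {"targets": [[[0,0,0.05,0,0.06],[0,0,0.05,0,0.06],[0,0,0.025,0,0.06],[0,0,0.012,0,0.06],[0,0,0.004,0,0.06],[0,0,0,0,0.06],[0,0,0,0,0.01],[0,0,0,0,0.01],[0,0,0,0,0.01],[0,0,0,0,0.01],[0,0,0,0,0.01],[0,0,0,0,0.01],[0,0,0,0,0.01]]], "squeeze": 25}}

```text
t: 35.6
ee_pos: [392.6, 351.8, -16.8]
ee_rot: [[-0.986, 0.169, -0.0], [0.169, 0.986, -0.0], [0.0, -0.0, -1.0]]
contact_force: [-1.4, 0.2, 1.8]
gripper_width: 0.247
grasp_force: 25.0
```

>>> {"op": "send_rows", "data": {"targets": [[[0,0,-0.03,0,0.01],[0,0,-0.055,0,0.01],[0,0,-0.055,0,0.01],[-0.0267,-0.0477,0,0,0.01],[-0.0267,-0.0477,0,0,0.01],[-0.0267,-0.0477,0,0,0.01],[-0.0267,-0.0477,0,0,0.01],[-0.0267,-0.0477,0,0,0.01],[-0.0267,-0.0477,0,0,0.01],[-0.0267,-0.0477,0,0,0.01],[-0.0267,-0.0477,0,0,0.01],[-0.0267,-0.0477,0,0,0.01],[-0.0267,-0.0477,0,0,0.01],[-0.0267,-0.0477,0,0,0.01],[0,0,0,0,0.01]]]}}

```text
t: 37.48
ee_pos: [593.0, -221.1, 122.9]
ee_rot: [[-0.984, 0.177, 0.0], [0.177, 0.984, -0.004], [-0.001, -0.004, -1.0]]
contact_force: [-0.3, 1.0, -1.1]
gripper_width: 0.243
grasp_force: 25.0
```

>>> {"op": "send_rows", "data": {"targets": [[[0,0,0,10.54,0.01],[0,0,0,10.54,0.01],[0,0,0,10.54,0.01],[0,0,0,10.54,0.01],[0,0,0,10.54,0.01],[0,0,0,10.54,0.01],[0,0,0,10.54,0.01],[0,0,0,10.54,0.01],[0,0,0,0,0.01],[0,0,0.04,0,0.01],[0,0,0.02,0,0.01],[0,0,0,0,0.01],[0,0,0,0,0.01]]]}}

```text
t: 39.1
ee_pos: [594.0, -215.6, 64.1]
ee_rot: [[0.07, 0.998, 0.001], [0.998, -0.07, -0.001], [-0.0, 0.002, -1.0]]
contact_force: [0.0, -0.6, -0.6]
gripper_width: 0.242
grasp_force: 25.0
```

Run:
```python
from h import *
s=sense();print(s['ee_pos'],s['t'],s['gripper_width']);snap('wrist','w10');a=snap('scene')
R=np.array(s['ee_rot']);print(np.degrees(np.arctan2(R[1,1],R[0,1])))
cv2.imwrite('pics/s10.png',a[:,:,::-1])
zb=s['ee_pos'][2]+16.8+7
for r in trace('wrist','paint_brush_mid')[:1]:
  v,u=np.nonzero(r['region']);print('brush',u.min(),u.max(),v.min(),v.max(),rect('wrist',r['region'],zb))
for r in trace('wrist','card_tray')[:1]:
  v,u=np.nonzero(r['region']);print('tray',u.min(),u.max(),v.min(),v.max(),rect('wrist',r['region'],40))
a=cv2.imread('pics/w10.png');b=cv2.imread('pics/s10.png')[120:300,220:420]
o=np.zeros((600,800,3),np.uint8);o[:300,:640]=a[:300];o[300:,:334]=cv2.resize(b,(334,300),interpolation=2)
cv2.imwrite('pics/w10c.png',o)
```

```text
[ 594.00000239 -215.55010076   64.08763256] 39.1 0.24184099335152467
-4.037590141439478
brush 296 345 78 300 (array([ 597.7, -175.6], dtype=float32), [23.7, 89.7], 85.97)
tray 243 399 0 243 (array([ 599.5, -160.2], dtype=float32), [97.5, 159.4], 85.98)
```

View pics/w10c.png

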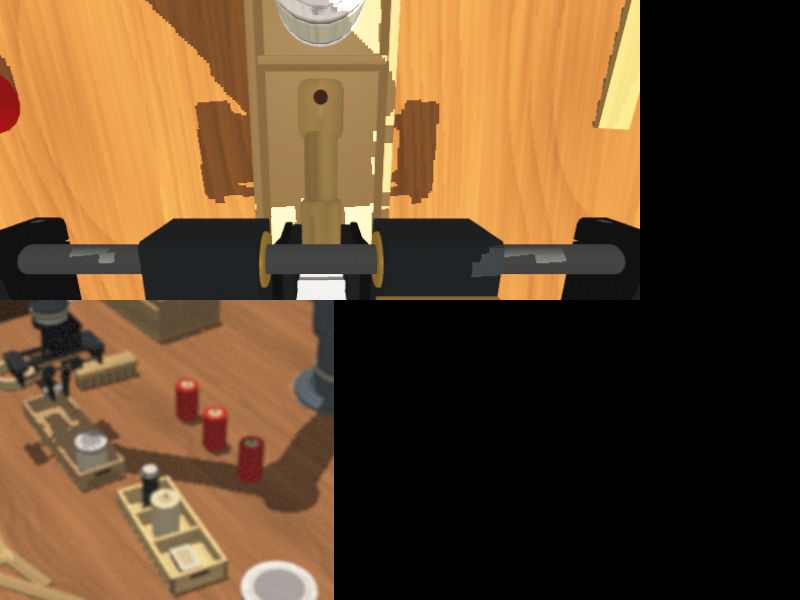

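The brush hangs over the long compartment, centred at col 321 between walls at about 268 and 380, with its handle end clear of the partition at row 65. The tin stands in the square compartment. The power-cut box looks right in the scene part.

>>> {"op": "send_rows", "data": {"targets": [[[0,0,0.03,0,0.01],[0,0,0.025,0,0.01],[0,0,0.01,0,0.01],[0,0,0,0,0.01],[0,0,0.006,0,0.01],[0,0,0.0025,0,0.01],[0,0,0,0,0.01],[0,0,0,0,0.01]]]}}

```text
t: 40.3
ee_pos: [593.5, -215.1, -10.2]
ee_rot: [[0.071, 0.997, 0.0], [0.997, -0.071, -0.0], [-0.0, 0.0, -1.0]]
contact_force: [-0.6, -0.3, -0.6]
gripper_width: 0.244
grasp_force: 25.0
```

Release within the walls, lift straight up, and back away so the top camera has a clear view.

>>> {"op": "send_rows", "data": {"targets": [[[0,0,0,0,0.036],[0,0,0,0,0.036],[0,0,0,0,0.036],[0,0,-0.01,0,0.036],[0,0,-0.04,0,0.036],[0,0,-0.06,0,0.036],[0,0,-0.06,0,0.036],[-0.05,-0.02,0,0,0.036],[-0.05,-0.02,0,0,0.036],[-0.05,-0.02,0,0,0.036],[0,0,0,0,0.036],[0,0,0,0,0.036],[0,0,0,0,0.036],[0,0,0,0,0.036]]]}}

```text
t: 42.05
ee_pos: [523.8, -359.0, 159.5]
ee_rot: [[0.068, 0.998, -0.0], [0.998, -0.068, 0.001], [0.001, -0.0, -1.0]]
contact_force: [0.2, -0.2, 0.6]
gripper_width: 0.414
grasp_force: 0.0
```

Run:
```python
from h import *
s=sense();print(s['ee_pos'],s['t'])
a=snap('scene');t=snap('top');w=snap('wrist')
for c in('top','scene'):
  for q in['torch_mid','candle_mid','matchbox_mid','small_tin_mid','paint_brush_mid','big_tin','tape_roll','scrub_brush']:
    print(c,q,[(round(r['conf'],2),np.round(r['position']).astype(int).tolist()) for r in find_in(c,q)])
o=np.zeros((600,800,3),np.uint8);o[:300,:]=cv2.resize(t[120:270,110:510],(800,300),interpolation=2);o[300:,:400]=cv2.resize(a[120:320,210:476],(400,300),interpolation=2);o[300:,400:]=cv2.resize(w[:300],(400,300))
cv2.imwrite('pics/end.png',o[:,:,::-1])
```

```text
[ 523.80513152 -358.97068191  159.45228765] 42.05
top torch_mid [(0.63, [566, 91, 99])]
top candle_mid [(0.89, [364, 119, 82]), (0.78, [357, -3, 81]), (0.65, [580, 164, 88]), (0.59, [347, -113, 81])]
top matchbox_mid [(0.49, [603, 248, 24]), (0.46, [607, -180, 4])]
top small_tin_mid [(0.89, [594, -75, 76])]
top paint_brush_mid [(0.75, [594, -242, 20])]
top big_tin [(0.68, [582, 453, 123])]
top tape_roll [(0.16, [592, -240, 19])]
top scrub_brush []
scene torch_mid [(0.56, [579, 106, 74])]
scene candle_mid [(0.91, [599, 182, 66]), (0.72, [357, -103, 52]), (0.61, [366, 12, 54]), (0.6, [370, 130, 54]), (0.5, [414, -333, 38])]
scene matchbox_mid [(0.66, [602, 253, 18])]
scene small_tin_mid [(0.92, [610, -53, 63]), (0.47, [607, 488, 106])]
scene paint_brush_mid [(0.74, [597, -236, 20])]
scene big_tin [(0.8, [606, 491, 105])]
scene tape_roll [(0.85, [590, -461, 16])]
scene scrub_brush [(0.8, [412, -334, 40])]
```

View pics/end.png

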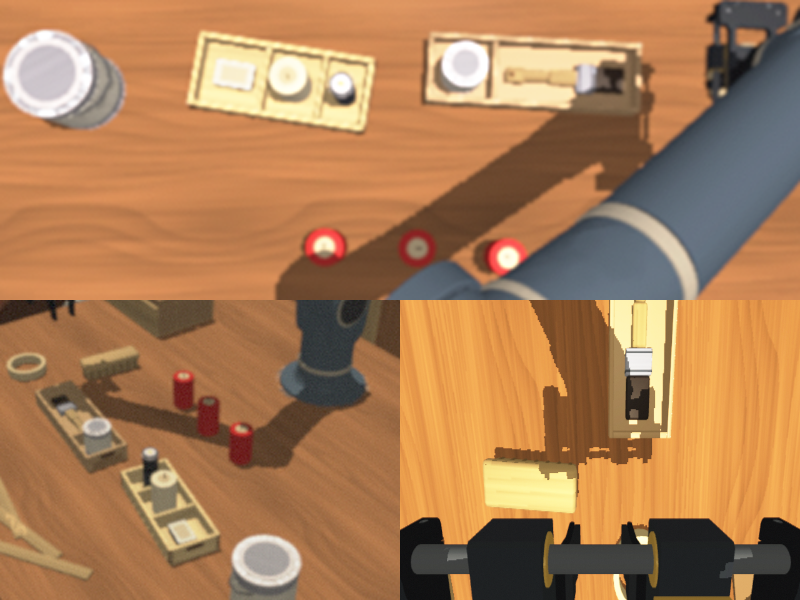

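All five items are in their compartments: torch at (341,88), candle (289,77), matchbox (236,73), tin (465,63) and the brush flat in the long one. The bystanders and red candles haven't moved, and the arm is clear.

```bash
python3 -c "
from cell import hand_in;print(hand_in())"
```

```text
the job is handed in; nothing more can be done
None
```

Both kits are made up and handed in after about 42 s of robot time: torch, candle and matchbox are in the wooden box, small tin and paint brush are in the card tray, and everything else is where it was.

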